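Dock the lunch carrier's cold cartridge

TASK

Stand the ice-blue cold cartridge upright in the socket of the white chilling dock, lowering it gently: the socket may be locked a little to the left or right of the dock's middle, so feel for it and do not force the cartridge against the rim or push it fully down by hand. Let go of it, then swing the dock's hinged clamp down onto it, and press firmly but without crushing, so that the clamp drives the cartridge fully home and is left shut. Leave everything else on the counter as it is.

Things in the scene. Friction and masses are not known exactly. Their poses are not given: they have to be found in the camera images.
- cartridge_mid (a point): Centre of the loose cold cartridge (half-way up, 37.5 mm over its underside): a hard ice-blue box with a teal band near the top, 56 mm (its x) by 40 mm (its y) by 75 mm tall (its z), about 0.25 kg, standing upright on the counter. Turned half round it is the same.
- dock: White chilling dock, fixed. Origin on the counter, at the middle of the socket's cross rail; z up, y along the rail, x from the shut clamp's grip bar towards its hinge. White base: x -60 to +110 mm, y +-65 mm, 30 mm high, with a dark socket block on it. Hinge posts at x 65 to 91 mm, y +-49 to +-59 mm, 130 mm high.
- dock_mark (a point): Middle of the rail at rim height (x = y = 0 of the dock, z = 65 mm). Navy socket block, 78 (x) by 62 mm (y); its pocket fits the cartridge (56 along x, 40 along y), 1.5 mm play per side, 2 mm chamfer. Centred at x = 0; in y locked firmly anywhere within 10 mm of this mark, not measured. Pressed on its rim, it sinks on springs (4 N per mm, 6 mm at most).
- dock_home (a point): Where the cartridge's centre is when home, were the socket at the mark: 70.5 mm above the counter (underside 33, top 108 mm). The pocket's floor is a metal follower plate, at first 40 to 43 mm above the counter: it carries the cartridge's weight, gives way at about 14 N, does not spring back, and meets its end stop at 33 mm.
- clamp (a joint): Clamp angle a, rad: 0 when level on a cartridge that is home, 0.09 to 0.13 when it first touches one on the raised follower, 1.6 to 1.9 (upright) at the start; can go to -0.12 with nothing under it. It stays where it is left (hinge friction 0.35 N m). A frame of 0.25 kg: side arms at y +-44 mm, a cross roller, and a grip bar; open between roller and bar.
- clamp_hinge (a point): Middle of the clamp's hinge axis, which is parallel to the dock's y, at x = +75 mm, z = 118 mm of the dock. The clamp's black rubber roller, 10 mm in radius, lies 75 mm from this axis and presses on the middle of the cartridge's top.
- clamp_bar (a point): Middle of the black round grip bar, 12 mm thick, along the dock's y, 80 mm free between the side arms, 150 mm from the hinge axis. To be pinched across the dock's x, or pushed. At clamp angle a it is at x = 75 - 150 cos(a), y = 0, z = 118 + 150 sin(a) mm in the dock's frame.
- egg_cup: white ceramic egg cup, 50 mm wide, 62 mm tall; origin at the centre of its underside. Leave it.
- spice_jar: amber jar with steel cap, 48 mm wide, 85 mm tall; origin at the centre of its underside. Leave it.
- glass_box: square glass box with clip-lock lid, 132 mm square, 62 mm tall; origin at the centre of its underside. Leave it.
- lunch_carrier: steel insulated lunch carrier, 130 mm wide, 195 mm tall with its handle; origin at the centre of its underside. Leave it.
- cutlery_case: teal cutlery case, 235 mm (its x) by 70 mm by 36 mm tall; origin at the centre of its underside. Leave it.
- snack_tin: yellow tin with white lid, 164 mm (its x) by 109 mm by 64 mm tall; origin at the centre of its underside. Leave it.
Mind the look-alikes: they are no part of the job. Leave any pink or red look-alike of the part that bears cartridge_mid alone.

How it is judged:
On the way:
1. the cartridge stands upright in the socket, let go, not yet driven home, the clamp still open (horizontal distance between cartridge_mid and dock_mark below 0.016 m and z of cartridge_mid in the frame of dock between 0.0735 and 0.085 m and angle between cartridge_mid's own z axis and vertical below 0.12 rad and contact force between the fingers and cartridge below 0.1 N and value of joint clamp above 0.5 rad), for 0.2 s.
At the end, for the whole second after the job is handed in: The cartridge stands upright (within 0.06 rad) in the socket, within 2 mm of fully home, at rest, and the clamp lies shut on it (angle under 0.035 rad, not under -0.06) (horizontal distance between cartridge_mid and dock_mark below 0.016 m and z of cartridge_mid in the frame of dock below 0.0725 m and angle between cartridge_mid's own z axis and vertical below 0.06 rad and value of joint clamp between -0.06 and 0.035 rad and linear speed of cartridge below 0.02 m/s); the robot touches nothing.
It fails at once if the cartridge is forced against the dock by hand with more than 35 N (contact force between cartridge and dock above 35 N and contact force between the fingers and cartridge above 0.5 N).
It fails at once if the cartridge is pushed home by hand instead of by the clamp (z of cartridge_mid in the frame of dock below 0.0735 m and horizontal distance between cartridge_mid and dock_mark below 0.03 m and contact force between the arm and cartridge above 1 N).
It fails at once if the clamp crushes the cartridge with more than 60 N (contact force between clamp and cartridge above 60 N).
It fails at once if another thing on the counter is shifted by more than 20 mm or tipped (distance of any of egg_cup, spice_jar, glass_box, lunch_carrier, cutlery_case, snack_tin from where it was at the start of the episode above 0.02 m or angle between any of egg_cup, spice_jar's own z axis and vertical above 0.3 rad).
It also fails if it takes over 72 s, if anything falls off the work surface, if the arm or the gripper's body presses on something with over 40 N, if the wrist force passes 120 N, or if a joint passes its speed limit or range.

ROBOT

A 6-joint arm with a two-finger parallel gripper is mounted at the origin on the work surface. World frame = base frame: x ahead of the robot, y to its left, z up, the work surface at z = 0. Lengths are in m, angles in rad, forces in N, time in s.
With the tool pointing down it reaches from about 0.35 to 0.975 m from the base axis. Payload 4.9 kg.
Tool frame: the origin (TCP) lies at the very end of the fingers, on their centre line; the grasp point (between the pads) lies 19 mm behind it; y points along the fingers, z is the direction in which the jaws open and shut, and the axes are right-handed (so a half turn about y gives the same grasp; the last joint's range is limited). The gripper opens to 85 mm and grips with 20 to 120 N. Pads are 22 mm wide; open, the fingers measure 114 mm over their backs; the gripper's body (76 mm by 85 mm) begins 54 mm behind the grasp point. The pads swing forward as they close: fully open they stand 13 mm farther back than shut.
Start: joints at [-1.348, 0.053, 1.613, -0, 1.476, -0.119], TCP at [0.209, -0.589, 0.231] pointing down, gripper open.
Joint ranges: [-3.01, 3.01], [-1.01, 2.22], [0.06, 2.58], [-1.02, 4.17], [0.09, 2.62], [-3.14, 3.14]. Speed limits (rad/s): [2.57, 2.57, 3.14, 3.14, 3.14, 3.14].

INTERFACE

Orientations are given as a unit quaternion [x, y, z, w].
In Python, from rig import manip, optics, workorder gives the robot as it stands.
- The arm moves only by the tool apply_moves, never from a script. Its argument "deltas" is a list of rows, each a list of 5 numbers: the opening, from 0 (shut) to 1 (fully open), then the shift along the tool's x, y, z as a fraction of full scale, then the turn about the tool's y as a fraction of full scale. A call has 1 to 8 rows; each row is the pose to reach, as a shift and turn from the pose measured when the call began, along the tool's axes at that moment; what a row does not reach only later rows make up. Full scale, the value 1, is 200 mm for a shift and 60 degrees for a turn. A row lasts 1/8 s, in which the tool goes at most 62.5 mm and 10.7 degrees, less where a joint would pass 70% of its speed; a pose out of reach is approached as far as the arm can. A call with a number of a shift or a turn outside -1 to 1 is refused whole. A call with a gripper value outside its range is refused whole. The fingers move at their own pace and stop on an object; "squeeze" is the grip in N (left out, the last holds). Time passes only in rows, so rows that repeat a pose let the fingers close. It gives the time, the measured TCP pose, the force and the opening at its end, in the units of the state.
- manip.read_state(): the state, without advancing time (a new reading comes with each control period).
- optics.camera(name): name is "side" or "top" or "wrist"; returns a dict with "frame" (480x640x3 uint8, blue, green, red), "K" (3x3 intrinsics, pixels), "xyz" and "orientation" of the camera in the world. Camera axes: x right, y up, looking along -z (the intrinsics and any distortion apply to the point x, -y, -z); pixel columns grow to the right and rows downward; lengths in m; the calibration is good to about 2 mm. A picture is of the moment at which its call begins. There is no depth.
- workorder.close_job(): hands the job in, once; it reports no verdict.
The state is a dict: "clock": time; "joint_pos": joint angles; "joint_velocities": joint speeds; "tau": joint torques, N m; "tcp_pos": TCP position; "ee_rot": TCP orientation; "contact_force": force on the tool from outside, world axes, zero at the start; "torque": the same for the moment, N m; "finger_gap": finger opening in m.
Only numpy, scipy, OpenCV 4.12 (cv2) and the standard library are available. Lean on these libraries where they do the work, as an engineer would, in place of code of your own. Each camera call takes 0.05 s, during which the arm holds its last target.

## Working session

There is one attempt and no reset: what is moved stays moved. The work goes in short steps, Python scripts to look and compute and a tool call to move; the robot and the scene stay as the last step left them, time stands still between calls to the robot, and variables do not carry over. Pictures are saved under pics/ and viewed, and the job is handed in when it is done.

Besides the shell and the picture viewer there is one more tool, called as name([rows], argument=value, ...), one row to a line, values as JSON. apply_moves: Moves the arm, as the interface text tells. Shift numbers are shares of 200 mm and turn numbers shares of 60 degrees, none past 1 either way. Its arguments: {"type":"object","properties":{"deltas":{"type":"array","items":{"type":"array","items":{"type":"number"}}},"squeeze":{"type":"number"}},"required":["deltas"]}

```bash
mkdir -p pics; ls; python3 - <<'E'
from rig import manip, optics
import cv2
print(manip.read_state())
for n in ["side","top","wrist"]:
    c=optics.camera(n); cv2.imwrite(f"pics/{n}0.png",c["frame"]); print(n,c["K"],c["xyz"],c["orientation"],[k for k in c])
E
```

```text
pics
{'clock': 0.0, 'joint_pos': array([-1.34802548e+00,  5.33400136e-02,  1.61433268e+00,  6.22898938e-06,
        1.47600836e+00, -1.18988346e-01]), 'joint_velocities': array([ 1.99735944e-03, -8.36965151e-04,  1.19614796e-03, -1.57819264e-03,
       -6.70625013e-05,  1.06559124e-03]), 'tau': array([ 3.10932810e-03, -3.93679476e+01, -3.70170593e+01,  2.98567033e-05,
        6.94394927e-03,  8.05436144e-06]), 'tcp_pos': array([ 0.20933178, -0.58822063,  0.23005037]), 'ee_rot': array([-0.12027878,  0.69754531, -0.69607035,  0.12020656]), 'contact_force': array([-0.35782515, -0.12910405,  0.96135167]), 'torque': array([-0.01544308, -0.01178575,  0.00909284]), 'finger_gap': 0.08523087022911484}
side [[483.71219232   0.         320.73833338]
 [  0.         483.71219232 236.83868747]
 [  0.           0.           1.        ]] [0.07607806 0.59240813 0.9279987 ] [-0.13618173  0.34751501  0.86122632 -0.34493053] ['frame', 'K', 'xyz', 'orientation']
top [[516.38067342   0.         322.22591669]
 [  0.         516.38067342 244.40083788]
 [  0.           0.           1.        ]] [0.54850608 0.00886764 1.17492429] [ 0.0226778  -0.02444023 -0.69645018  0.7168302 ] ['frame', 'K', 'xyz', 'orientation']
wrist [[388.43296056   0.         317.13430487]
 [  0.         388.43296056 244.26002567]
 [  0.           0.           1.        ]] [ 0.2709344  -0.56733311  0.37375717] [-0.10698266  0.0760117  -0.57138048  0.81012423] ['frame', 'K', 'xyz', 'orientation']
```

View pics/top0.png

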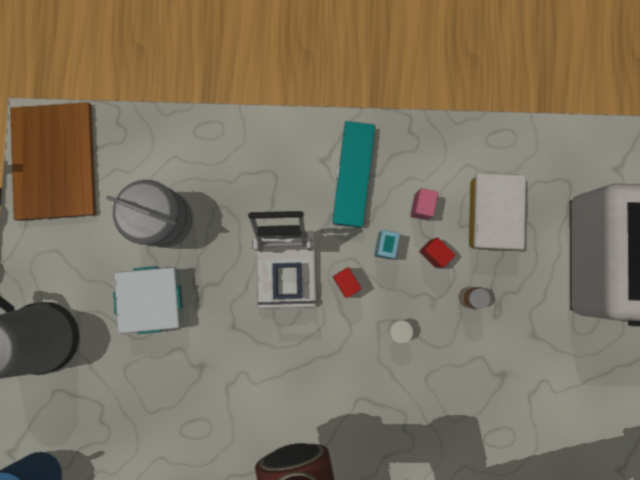

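View pics/side0.png

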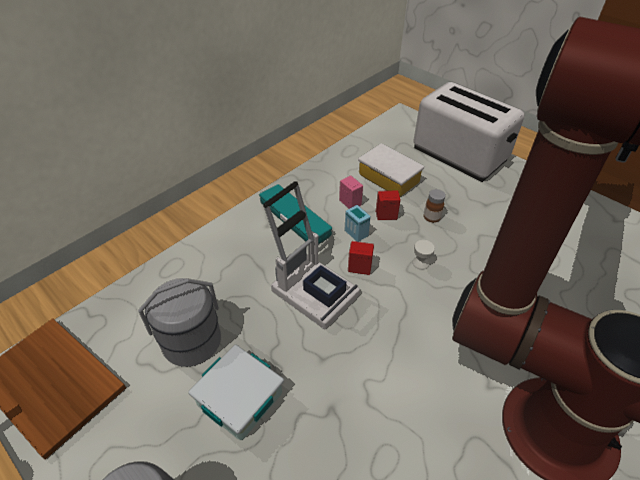

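View pics/wrist0.png

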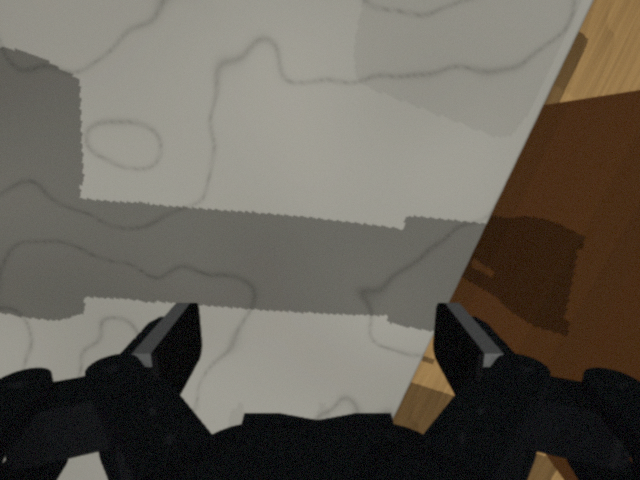

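The top view has four candidate boxes: pink (425,204), red (437,252), red (347,282) and ice-blue with teal (388,244). Only the last fits the description, and I'll confirm it in an enlarged crop.

```bash
python3 - <<'E'
import cv2,numpy as np
t=cv2.imread("pics/top0.png"); s=cv2.imread("pics/side0.png")
cv2.imwrite("pics/c_top.png",cv2.resize(t[195:325,235:415],(800,578),interpolation=cv2.INTER_CUBIC))
cv2.imwrite("pics/c_side.png",cv2.resize(s[175:335,250:410],(600,600),interpolation=cv2.INTER_CUBIC))
E
```

```text
(no output)
```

View pics/c_top.png

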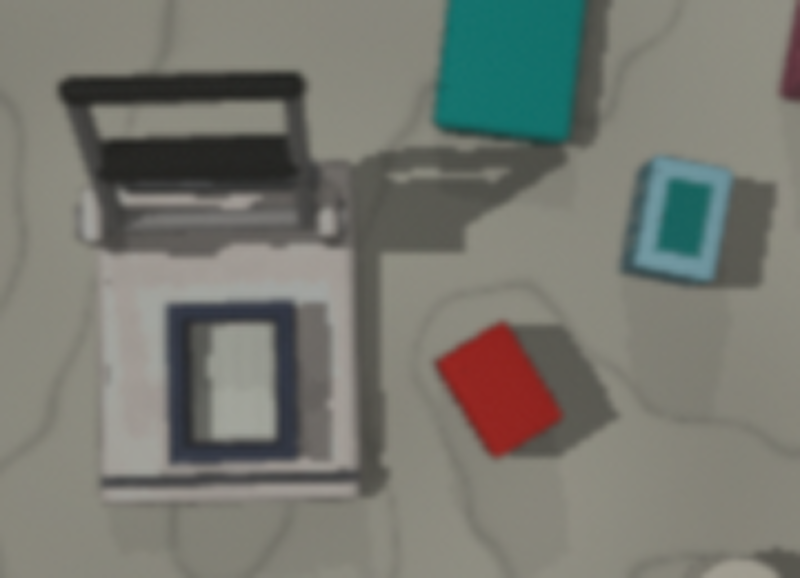

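View pics/c_side.png

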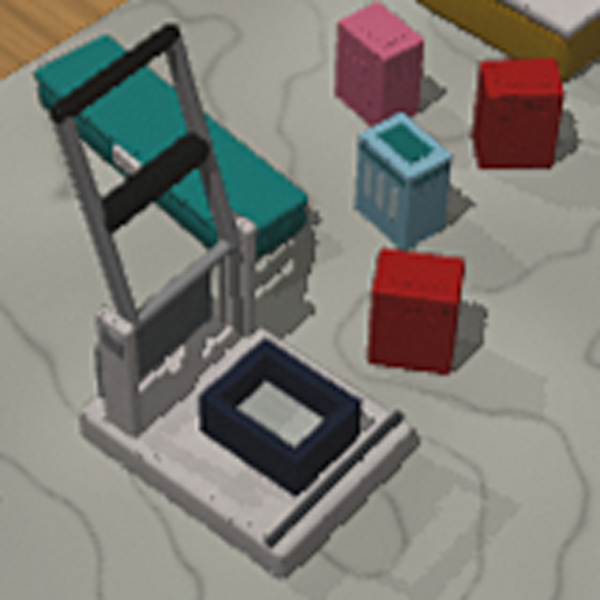

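The crop confirms it. The ice-blue box with the teal top is at top crop (685,220) and side crop (405,180), and the pink and red ones are decoys. Next I fit the dock, socket and cartridge poses from clicked corners in both views.

```bash
cat > h.py <<'E'
import numpy as np, json
from scipy.spatial.transform import Rotation as R
def proj(c,P):
    P=np.atleast_2d(P); q=R.from_quat(c["orientation"]).inv().apply(P-np.array(c["xyz"]))
    p=np.c_[q[:,0],-q[:,1],-q[:,2]]@np.array(c["K"]).T
    return p[:,:2]/p[:,2:]
E
cat > fit.py <<'E'
from h import *
from rig import optics
from scipy.optimize import least_squares
T=optics.camera("top");S=optics.camera("side")
t=lambda u,v:(235+u/4.444-.4,195+v/4.444-.4)
s=lambda u,v:(250+u/3.75-.4,175+v/3.75-.4)
def place(p,L):
    c,sn=np.cos(p[2]),np.sin(p[2]); L=np.array(L)
    return np.c_[p[0]+c*L[:,0]-sn*L[:,1],p[1]+sn*L[:,0]+c*L[:,1],L[:,2]]
# dock: p=x,y,yaw, socket offset
base=[(T,(-60,65,30),t(103,496)),(T,(-60,-65,30),t(358,494)),(S,(-60,65,30),s(284,552)),(S,(-60,-65,30),s(418,437)),(S,(110,65,30),s(83,415))]
sock=[(T,(-39,31,65),t(169,462)),(T,(-39,-31,65),t(296,462)),(T,(39,31,65),t(168,303)),(T,(39,-31,65),t(297,301)),
(S,(-39,31,65),s(296,462)),(S,(-39,-31,65),s(361,404)),(S,(39,31,65),s(202,401)),(S,(39,-31,65),s(264,341))]
def res(p):
    r=[]
    for o,lst in ((0,base),(p[3],sock)):
        for c,L,px in lst:
            r.append(proj(c,place(p,[(L[0]/1e3,L[1]/1e3+o,L[2]/1e3)]))[0]-px)
    return np.ravel(r)
f=least_squares(res,[.5,.07,0,0]);print("dock",f.x,np.degrees(f.x[2]));print(f.fun.reshape(-1,2).round(1).tolist())
cart=[(T,(28,20,75),t(655,156)),(T,(28,-20,75),t(733,170)),(T,(-28,-20,75),t(715,283)),(T,(-28,20,75),t(636,270)),
(S,(28,-20,75),s(400,112)),(S,(-28,-20,75),s(452,152)),(S,(-28,20,75),s(406,178)),(S,(28,20,75),s(358,148)),(S,(-28,20,0),s(405,248))]
def r2(p): return np.ravel([proj(c,place(p,[np.array(L)/1e3]))[0]-px for c,L,px in cart])
g=least_squares(r2,[.55,-.13,0]);print("cart",g.x,np.degrees(g.x[2]));print(g.fun.reshape(-1,2).round(1).tolist())
E
python3 fit.py
```

```text
dock [ 0.54213685  0.0858783   0.0462048  -0.00366273] 2.647339848277367
[[-1.4, 2.3], [0.2, 1.7], [-0.4, 1.1], [-0.0, -3.6], [-1.6, -2.4], [-0.7, 0.7], [-0.3, 0.2], [-0.9, 0.0], [-1.1, -0.0], [0.4, 0.0], [0.7, -1.1], [-0.6, -1.9], [0.6, -1.5]]
cart [ 0.62723903 -0.13312838 -0.13033305] -7.467533740206962
[[-1.3, -0.2], [-0.4, -0.4], [-0.2, -0.0], [-1.0, -0.1], [0.2, -0.9], [1.0, 0.0], [1.7, -0.1], [-0.1, -3.9], [0.2, 1.6]]
```

```bash
python3 - <<'E'
import cv2,numpy as np
t=cv2.imread("pics/top0.png"); s=cv2.imread("pics/side0.png")
cv2.imwrite("pics/d_top.png",cv2.resize(t[235:315,245:330],None,fx=7,fy=7,interpolation=cv2.INTER_LINEAR))
cv2.imwrite("pics/d_side.png",cv2.resize(s[255:335,265:365],None,fx=7,fy=7,interpolation=cv2.INTER_LINEAR))
E
```

```text
(no output)
```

View pics/d_top.png

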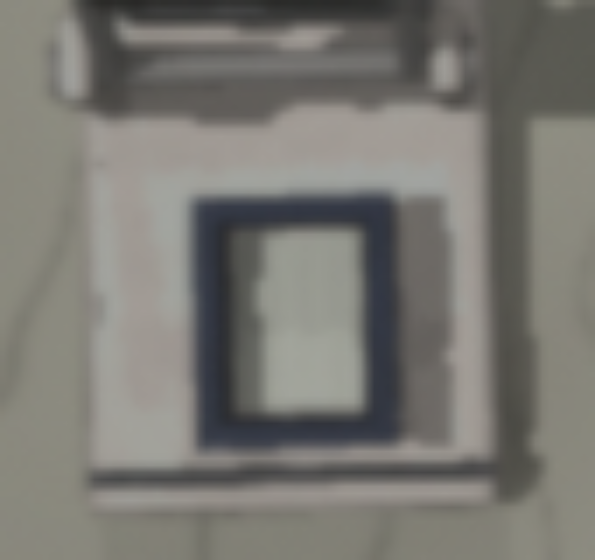

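View pics/d_side.png

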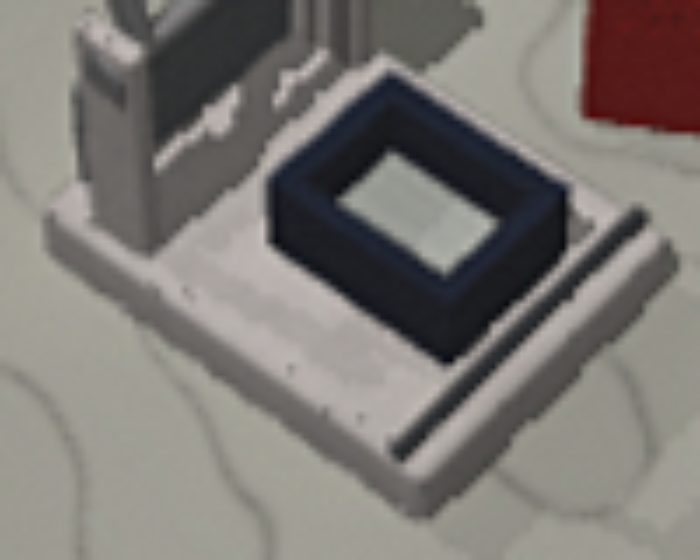

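```bash
cat > sock.py <<'E'
from h import *
from rig import optics, manip
from scipy.optimize import least_squares
exec(open("fit.py").read().split("# dock")[0])
t=lambda u,v:(245+u/7-.43,235+v/7-.43)
s=lambda u,v:(265+u/7-.43,255+v/7-.43)
L=[(-39,31,65),(-39,-31,65),(39,31,65),(39,-31,65)]
A=[(T,l,t(*p)) for l,p in zip(L,[(197,450),(400,443),(196,200),(393,195)])]
B=[(S,l,s(*p)) for l,p in zip(L,[(447,293),(570,190),(268,183),(393,75)])]
for n,Q in (("top",A),("side",B),("both",A+B)):
    f=least_squares(lambda p:np.ravel([proj(c,place(p,[np.array(l)/1e3]))[0]-px for c,l,px in Q]),[.54,.08,0])
    print(n,f.x,np.degrees(f.x[2]),np.abs(f.fun).max())
st=manip.read_state();print(R.from_quat(st["ee_rot"]).as_matrix().round(3),st["tcp_pos"],st["clock"])
E
python3 sock.py
```

```text
top [0.54285159 0.08057273 0.05305187] 3.0396481980743193 0.5874933707893888
side [0.54212441 0.08325487 0.04963455] 2.8438502323961186 1.712826579658497
both [0.54270716 0.08162036 0.05149365] 2.950369101263633 1.4430522961151837
[[-0.942 -0.     0.335]
 [-0.335  0.001 -0.942]
 [-0.    -1.    -0.001]] [ 0.20945191 -0.58867368  0.23098901] 0.35
```

apply_moves([
  [0.75, -1, 0, -0.53, 0.45],
  [0.75, -1, 0, -0.53, 0.45],
  [0.75, -1, 0, -0.53, 0.45],
  [0.75, -1, 0, -0.53, 0.45],
  [0.75, -1, 0, -0.53, 0.45],
])

```text
clock: 0.98
tcp_pos: [0.3639, -0.4199, 0.2312]
ee_rot: [0.044, 0.706, -0.706, -0.044]
contact_force: [-0.0, -0.5, 0.2]
finger_gap: 0.064
```

```bash
cat > go.py <<'E'
import sys
from h import *
from rig import manip
st=manip.read_state();M=R.from_quat(st["ee_rot"]).as_matrix();p=st["tcp_pos"]
a=list(map(float,sys.argv[1:]))
d=M.T@(np.array(a[:3])-p)
zy=np.degrees(np.arctan2(M[1,2],M[0,2]))
print("tcp",p.round(4),"zyaw",zy.round(2),"F",st["contact_force"].round(1),"gap",round(st["finger_gap"],4),"t",st["clock"],"j",st["joint_pos"].round(2))
print("mm",(d*1e3).round(1),"frac",(d/.2).round(3), "turn",round(-(((a[3]-zy+180)%360)-180)/60,3) if len(a)>3 else "")
E
python3 go.py .627 -.133 .2 -97.5
```

```text
tcp [ 0.3639 -0.4199  0.2312] zyaw -97.18 F [-0.  -0.5  0.2] gap 0.064 t 0.975 j [-0.99 -0.11  1.77  0.    1.48  0.71]
mm [-225.2   31.4 -317.5] frac [-1.126  0.157 -1.588] turn 0.005
```

apply_moves([
  [0.75, -0.56, 0, -0.8, 0],
  [0.75, -0.56, 0, -0.8, 0],
  [0.75, -0.56, 0, -0.8, 0],
  [0.75, -0.56, 0, -0.8, 0],
  [0.75, -0.56, 0, -0.8, 0],
])

```text
clock: 1.6
tcp_pos: [0.4948, -0.2758, 0.2312]
ee_rot: [-0.044, -0.706, 0.706, 0.044]
contact_force: [-0.4, 0.5, 0.2]
finger_gap: 0.0642
```

```bash
python3 go.py .627 -.133 .2 -97.5
```

```text
tcp [ 0.4948 -0.2758  0.2312] zyaw -97.15 F [-0.4  0.5  0.2] gap 0.0642 t 1.6 j [-0.64 -0.09  1.75 -0.    1.48  1.06]
mm [-113.4   31.1 -158.1] frac [-0.567  0.156 -0.791] turn 0.006
```

apply_moves([
  [0.75, -0.57, 0, -0.79, 0],
  [0.75, -0.57, 0, -0.79, 0],
  [0.75, -0.57, 0, -0.79, 0],
  [0.75, -0.57, 0, -0.79, 0],
  [0.75, -0.57, 0, -0.79, 0],
])

```text
clock: 2.22
tcp_pos: [0.6271, -0.1349, 0.2308]
ee_rot: [-0.044, -0.705, 0.706, 0.045]
contact_force: [-1.1, 0.9, -0.7]
finger_gap: 0.0638
```

```bash
python3 go.py .627 -.133 .2 -97.5; python3 - <<'E'
from rig import optics
import cv2
c=optics.camera("wrist");cv2.imwrite("pics/w1.png",c["frame"])
print(c["xyz"],c["orientation"])
c=optics.camera("top");cv2.imwrite("pics/t1.png",cv2.resize(c["frame"][180:330,240:480],(800,500)))
E
```

```text
tcp [ 0.6271 -0.1349  0.2308] zyaw -97.24 F [-1.1  0.9 -0.7] gap 0.0638 t 2.225 j [-0.33  0.09  1.57 -0.    1.48  1.37]
mm [ 0.3 30.8 -1.9] frac [ 0.002  0.154 -0.01 ] turn 0.004
[ 0.69212341 -0.14386631  0.37427947] [ 0.08787407 -0.09813018  0.74377554 -0.65532172]
```

View pics/w1.png

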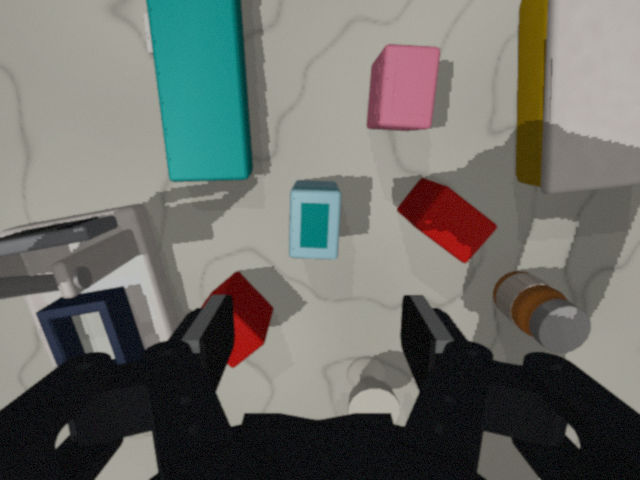

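The wrist view shows the ice-blue cartridge, with top-face corners near (291,191), (341,190), (338,259) and (290,258). I'll fit its pose from those.

```bash
python3 - <<'E'
from h import *
from scipy.optimize import least_squares
c=dict(K=[[388.433,0,317.134],[0,388.433,244.26],[0,0,1]],xyz=[0.69212341,-0.14386631,0.37427947],orientation=[0.08787407,-0.09813018,0.74377554,-0.65532172])
L=np.array([(28,20,75),(28,-20,75),(-28,-20,75),(-28,20,75)])/1e3
px=np.array([(291,191),(341,190),(339,259),(290,258)])
def pl(p): 
    o=L.copy(); o[:,:2]=L[:,:2]@np.array([[np.cos(p[2]),np.sin(p[2])],[-np.sin(p[2]),np.cos(p[2])]])+p[:2]; return o
f=least_squares(lambda p:(proj(c,pl(p))-px).ravel(),[.627,-.133,-.13]);print(f.x,np.degrees(f.x[2]),f.fun.round(1))
print(proj(c,[.6271,-.1349,.2308]))
E
```

```text
[ 0.62719431 -0.13478414 -0.14117299] -8.088616557898046 [-1.3 -1.6  0.8  0.2  0.6  0.7 -0.   1. ]
[[314.57344893 308.87081864]]
```

apply_moves([
  [0.75, 0, 0.3, 0, 0.01],
  [0.75, 0, 0.6, 0, 0.01],
  [0.75, 0, 0.8, 0, 0.01],
  [0.75, 0, 0.92, 0, 0.01],
  [0.75, 0, 0.98, 0, 0.01],
  [0.75, 0, 0.98, 0, 0.01],
  [0.75, 0, 0.98, 0, 0.01],
])

```text
clock: 3.2
tcp_pos: [0.6275, -0.1364, 0.0369]
ee_rot: [-0.05, -0.705, 0.706, 0.048]
contact_force: [0.3, -0.4, 0.5]
finger_gap: 0.0639
```

```bash
python3 go.py .6272 -.1348 .034 -97.8
```

```text
tcp [ 0.6275 -0.1364  0.0369] zyaw -97.94 F [ 0.3 -0.4  0.5] gap 0.0639 t 3.2 j [-0.33  0.28  1.71 -0.    1.16  1.38]
mm [ 0.6  2.9 -1.5] frac [ 0.003  0.014 -0.007] turn -0.002
```

apply_moves([
  [0.1, 0, 0, -0.007, 0],
  [0.1, 0, 0, -0.007, 0],
  [0.1, 0, 0, -0.007, 0],
  [0.1, 0, 0, -0.007, 0],
  [0.1, 0, 0, -0.007, 0],
  [0.1, 0, 0, -0.007, 0],
], squeeze=30)

```text
clock: 3.95
tcp_pos: [0.6289, -0.135, 0.0388]
ee_rot: [-0.05, -0.705, 0.706, 0.047]
contact_force: [-1.0, 1.5, 6.3]
finger_gap: 0.0399
```

```bash
python3 go.py .6272 -.1348 .2 -97.8
```

```text
tcp [ 0.6289 -0.135   0.0388] zyaw -97.93 F [-1.   1.5  6.3] gap 0.0399 t 3.95 j [-0.33  0.28  1.7  -0.    1.16  1.38]
mm [   1.  -161.2    0.3] frac [ 0.005 -0.806  0.002] turn -0.002
```

apply_moves([
  [0.1, 0, -0.1, 0, 0],
  [0.1, 0, -0.3, 0, 0],
  [0.1, 0, -0.55, 0, 0],
  [0.1, 0, -0.75, 0, 0],
  [0.1, 0, -0.8, 0, 0],
  [0.1, 0, -0.8, 0, 0],
])

```text
clock: 4.7
tcp_pos: [0.628, -0.1346, 0.1986]
ee_rot: [-0.05, -0.705, 0.706, 0.047]
contact_force: [0.3, 0.6, -3.9]
finger_gap: 0.0395
```

```bash
python3 go.py .530 -.135 .2 -87.05
```

```text
tcp [ 0.628  -0.1346  0.1986] zyaw -97.92 F [ 0.3  0.6 -3.9] gap 0.0395 t 4.7 j [-0.33  0.11  1.61 -0.    1.42  1.38]
mm [97.  -1.8 13.9] frac [ 0.485 -0.009  0.07 ] turn -0.181
```

apply_moves([
  [0.1, 0.25, 0, 0.035, -0.1],
  [0.1, 0.485, 0, 0.07, -0.18],
  [0.1, 0.485, 0, 0.07, -0.18],
  [0.1, 0.485, 0, 0.07, -0.18],
  [0.1, 0.485, 0, 0.07, -0.18],
])

```text
clock: 5.32
tcp_pos: [0.5306, -0.1351, 0.1976]
ee_rot: [0.017, -0.706, 0.708, -0.019]
contact_force: [-0.3, 0.1, -3.0]
finger_gap: 0.0397
```

```bash
python3 go.py .5427 .0816 .2 -87.05
```

```text
tcp [ 0.5306 -0.1351  0.1976] zyaw -87.12 F [-0.3  0.1 -3. ] gap 0.0397 t 5.325 j [-0.38 -0.11  1.83 -0.    1.42  1.14]
mm [ -23.    -2.8 -215.8] frac [-0.115 -0.014 -1.079] turn -0.001
```

apply_moves([
  [0.1, -0.05, 0, -0.3, 0],
  [0.1, -0.1, 0, -0.6, 0],
  [0.1, -0.1, 0, -0.9, 0],
  [0.1, -0.1, 0, -1, 0],
  [0.1, -0.1, 0, -1, 0],
  [0.1, -0.1, 0, -1, 0],
])

```text
clock: 6.08
tcp_pos: [0.541, 0.0647, 0.1972]
ee_rot: [0.016, -0.706, 0.708, -0.019]
contact_force: [-0.3, -0.9, -2.6]
finger_gap: 0.0394
```

```bash
python3 go.py .5427 .0816 .13 -87.05
```

```text
tcp [0.541  0.0647 0.1972] zyaw -87.17 F [-0.3 -0.9 -2.6] gap 0.0394 t 6.075 j [-0.02 -0.12  1.84 -0.    1.42  1.51]
mm [ -2.3  67.2 -17. ] frac [-0.012  0.336 -0.085] turn -0.002
```

Lower to an underside height of about 0.09 m, over the rim and just short of contact, then look.

apply_moves([
  [0.1, -0.01, 0.05, -0.05, 0],
  [0.1, -0.01, 0.2, -0.085, 0],
  [0.1, -0.01, 0.3, -0.085, 0],
  [0.1, -0.01, 0.34, -0.085, 0],
  [0.1, -0.01, 0.34, -0.085, 0],
  [0.1, -0.01, 0.34, -0.085, 0],
])

```text
clock: 6.82
tcp_pos: [0.5432, 0.0814, 0.1304]
ee_rot: [0.015, -0.706, 0.708, -0.019]
contact_force: [0.5, 1.2, -2.2]
finger_gap: 0.0396
```

```bash
python3 go.py .5427 .0816 .11 -87.05; python3 - <<'E'
from rig import optics
import cv2,json
for n in ["wrist","top","side"]:
    c=optics.camera(n);cv2.imwrite(f"pics/{n}2.png",c["frame"])
    if n=="wrist":print(c["xyz"],c["orientation"])
    if n=="top":cv2.imwrite("pics/t2c.png",cv2.resize(c["frame"][200:330,240:340],None,fx=4.5,fy=4.5))
    if n=="side":cv2.imwrite("pics/s2c.png",cv2.resize(c["frame"][230:330,260:380],None,fx=6,fy=6))
E
```

```text
tcp [0.5432 0.0814 0.1304] zyaw -87.19 F [ 0.5  1.2 -2.2] gap 0.0396 t 6.825 j [ 0.01 -0.05  1.89 -0.    1.3   1.54]
mm [ 0.7 20.4 -0.3] frac [ 0.003  0.102 -0.001] turn -0.002
[0.60765984 0.08425232 0.27430126] [-0.09448235  0.08707122 -0.68389339  0.71817931]
```

View pics/wrist2.png

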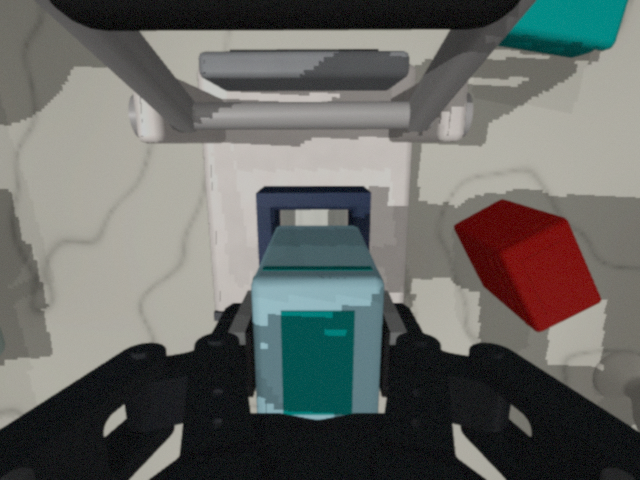

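View pics/s2c.png

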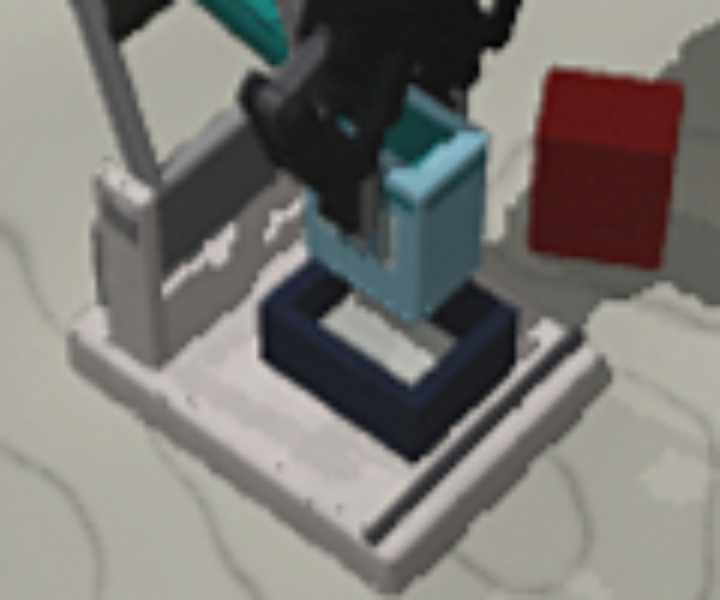

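View pics/t2c.png

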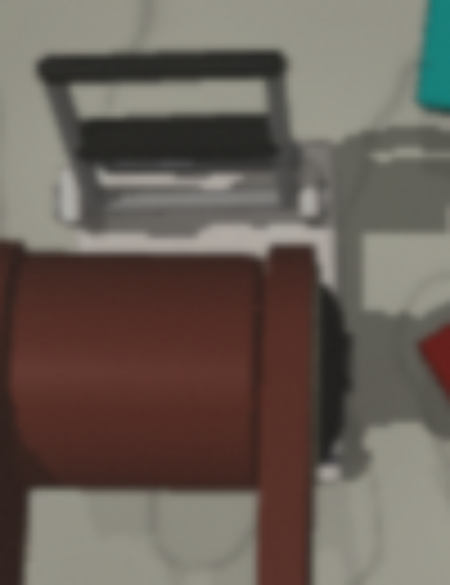

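```bash
cat >> h.py <<'E'
def ray(c,u,v,z):
    K=np.array(c["K"]);d=np.array([(u-K[0,2])/K[0,0],-(v-K[1,2])/K[1,1],-1.])
    d=R.from_quat(c["orientation"]).apply(d);o=np.array(c["xyz"]);return o+d*(z-o[2])/d[2]
E
python3 - <<'E'
import cv2
w=cv2.imread("pics/wrist2.png")
cv2.imwrite("pics/w2c.png",cv2.resize(w[170:310,235:395],None,fx=5,fy=4.2))
s=cv2.imread("pics/side2.png")
cv2.imwrite("pics/s2d.png",cv2.resize(s[235:312,298:355],None,fx=9,fy=7.7))
E
```

```text
(no output)
```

View pics/w2c.png

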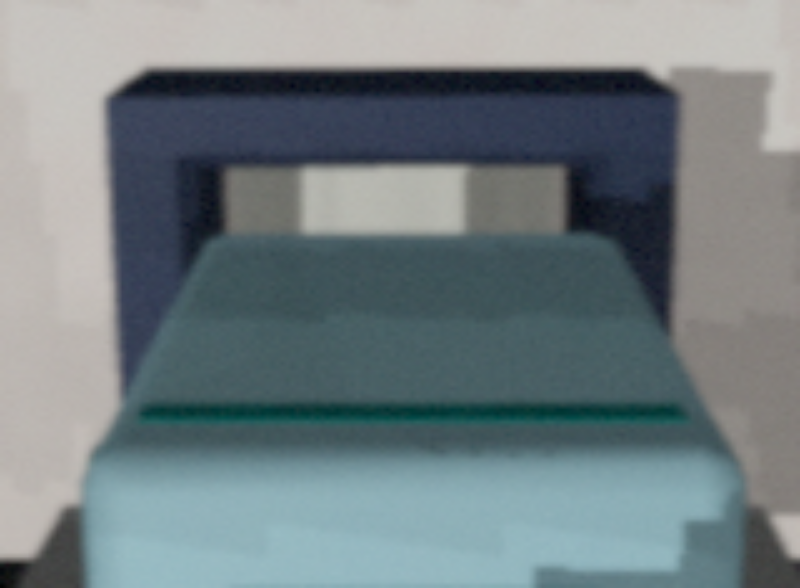

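View pics/s2d.png

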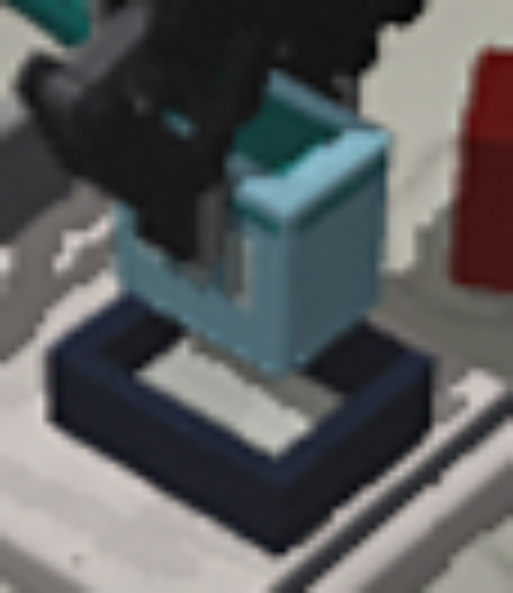

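```bash
python3 - <<'E'
from h import *
from rig import optics
w=dict(K=[[388.433,0,317.134],[0,388.433,244.26],[0,0,1]],xyz=[0.60765984,0.08425232,0.27430126],orientation=[-0.09448235,0.08707122,-0.68389339,0.71817931])
S=optics.camera("side")
a=np.radians(2.95);Rt=np.array([[np.cos(a),np.sin(a)],[-np.sin(a),np.cos(a)]])
def loc(P): return (Rt@(P[:2]-[.5427,.0816])*1e3).round(1)
zb=.0916
for n,c,u,v,z in [("sockL",w,257,193.3,.065),("sockR",w,370.6,192.9,.065),("cbL",w,276.5,226.2,zb),("cbR",w,359,226.2,zb),("ctL",w,253,276,.1666),("ctR",w,383,276,.1666),
 ("S corner sock -39,31",S,328.7,298.2,.065),("S 39,31",S,298+48/9,235+358/7.7,.065),("S -39,-31",S,298+432/9,235+362/7.7,.065),("S cart -28,20",S,329.2,283.3,zb),("S cart top -28,20",S,298+286/9,235+208/7.7,.1666),("S cart top -28,-20",S,298+388/9,235+140/7.7,.1666),("S cart bot -28,-20",S,298+382/9,235+308/7.7,zb),("S cart bot 28,20",S,298+120/9,235+270/7.7,zb)]:
    print(n,loc(ray(c,u,v,z)))
E
```

```text
sockL [38.3 30.9]
sockR [ 38.4 -30.3]
cbL [25.9 18.1]
cbR [ 25.8 -21.5]
ctL [27.1 17.7]
ctR [ 26.9 -20.4]
S corner sock -39,31 [-39.4  33. ]
S 39,31 [34.3 34.7]
S -39,-31 [-40.  -27.5]
S cart -28,20 [-26.6  16.7]
S cart top -28,20 [-28.6  19.2]
S cart top -28,-20 [-30.9 -15.4]
S cart bot -28,-20 [-30.5 -17.7]
S cart bot 28,20 [28. 14.]
```

The wrist view puts the socket centre about 2 mm to +y of the cartridge, and the side view agrees on the direction. Correct and descend in small steps.

apply_moves([
  [0.1, -0.003, 0, -0.011, -0.002],
  [0.1, -0.003, 0.04, -0.011, -0.002],
  [0.1, -0.003, 0.08, -0.011, -0.002],
  [0.1, -0.003, 0.11, -0.011, -0.002],
  [0.1, -0.003, 0.11, -0.011, -0.002],
  [0.1, -0.003, 0.11, -0.011, -0.002],
])

```text
clock: 7.78
tcp_pos: [0.5437, 0.0837, 0.1082]
ee_rot: [0.016, -0.706, 0.708, -0.02]
contact_force: [0.0, 0.1, -3.2]
finger_gap: 0.0394
```

```bash
python3 go.py .5437 .0836 .1 -87.05
```

```text
tcp [0.5437 0.0837 0.1082] zyaw -87.05 F [ 0.   0.1 -3.2] gap 0.0394 t 7.775 j [ 0.02 -0.02  1.9  -0.    1.26  1.54]
mm [0.  8.2 0.1] frac [0.    0.041 0.001] turn -0.0
```

apply_moves([
  [0.1, 0, 0.008, 0, 0],
  [0.1, 0, 0.016, 0, 0],
  [0.1, 0, 0.024, 0, 0],
  [0.1, 0, 0.03, 0, 0],
  [0.1, 0, 0.03, 0, 0],
])

```text
clock: 8.4
tcp_pos: [0.5436, 0.0837, 0.102]
ee_rot: [0.016, -0.706, 0.708, -0.02]
contact_force: [-0.0, -0.3, -2.1]
finger_gap: 0.0395
```

```bash
python3 go.py .5437 .0836 .096 -87.05; python3 - <<'E'
from rig import optics
import cv2,json
c=optics.camera("wrist");cv2.imwrite("pics/w3c.png",cv2.resize(c["frame"][170:310,235:395],None,fx=5,fy=4.2));print(c["xyz"],c["orientation"])
E
```

```text
tcp [0.5436 0.0837 0.102 ] zyaw -87.05 F [-0.  -0.3 -2.1] gap 0.0395 t 8.4 j [ 0.02 -0.01  1.9  -0.    1.25  1.54]
mm [-0.1  6.   0.1] frac [-0.    0.03  0.  ] turn -0.0
[0.60807415 0.08669448 0.24589985] [-0.09479101  0.08717636 -0.68302286  0.7189539 ]
```

View pics/w3c.png

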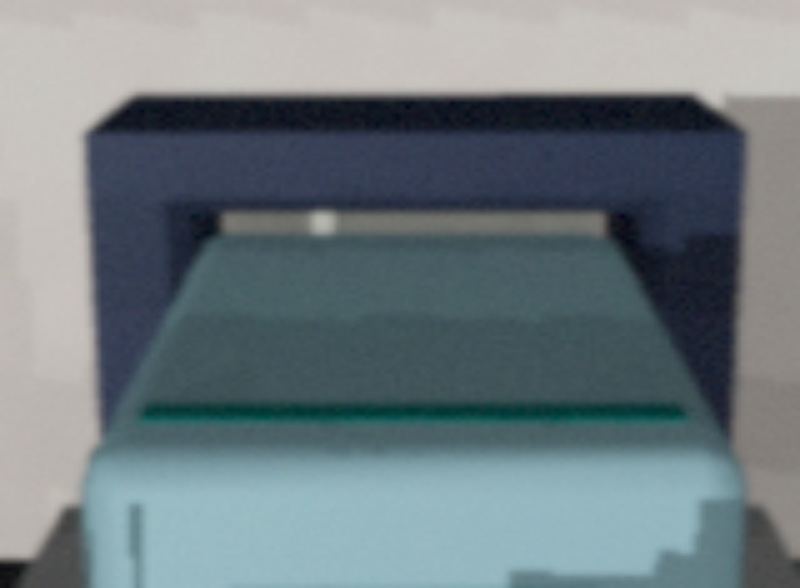

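apply_moves([
  [0.1, 0, 0.008, 0, 0],
  [0.1, 0, 0.016, 0, 0],
  [0.1, 0, 0.024, 0, 0],
  [0.1, 0, 0.03, 0, 0],
  [0.1, 0, 0.03, 0, 0],
])

```text
clock: 9.07
tcp_pos: [0.5436, 0.0837, 0.0959]
ee_rot: [0.016, -0.706, 0.708, -0.02]
contact_force: [0.3, -0.2, -3.4]
finger_gap: 0.0395
```

```bash
python3 go.py .5437 .0836 .086 -87.05
```

```text
tcp [0.5436 0.0837 0.0959] zyaw -87.05 F [ 0.3 -0.2 -3.4] gap 0.0395 t 9.075 j [ 0.02 -0.    1.91 -0.    1.23  1.54]
mm [-0.1  9.9  0.1] frac [-0.    0.05  0.  ] turn -0.0
```

apply_moves([
  [0.1, 0, 0.01, 0, 0],
  [0.1, 0, 0.02, 0, 0],
  [0.1, 0, 0.03, 0, 0],
  [0.1, 0, 0.04, 0, 0],
  [0.1, 0, 0.05, 0, 0],
  [0.1, 0, 0.06, 0, 0],
  [0.1, 0, 0.06, 0, 0],
])

```text
clock: 9.95
tcp_pos: [0.5434, 0.0837, 0.0837]
ee_rot: [0.017, -0.706, 0.708, -0.02]
contact_force: [0.1, -0.7, -3.2]
finger_gap: 0.0398
```

```bash
python3 go.py .5437 .0836 .08 -87.05
```

```text
tcp [0.5434 0.0837 0.0837] zyaw -87.05 F [ 0.1 -0.7 -3.2] gap 0.0398 t 9.95 j [ 0.02  0.01  1.91 -0.    1.21  1.54]
mm [-0.2  3.7  0.1] frac [-0.001  0.018  0.   ] turn -0.0
```

apply_moves([
  [0.1, 0, 0.004, 0, 0],
  [0.1, 0, 0.008, 0, 0],
  [0.1, 0, 0.008, 0, 0],
])

```text
clock: 10.32
tcp_pos: [0.5434, 0.0837, 0.082]
ee_rot: [0.017, -0.706, 0.708, -0.02]
contact_force: [-1.3, 0.6, -3.2]
finger_gap: 0.0399
```

```bash
python3 go.py .5437 .0836 .08 -87.05
```

```text
tcp [0.5434 0.0837 0.082 ] zyaw -87.05 F [-1.3  0.6 -3.2] gap 0.0399 t 10.325 j [ 0.02  0.01  1.91 -0.    1.21  1.54]
mm [-0.3  2.   0.1] frac [-0.001  0.01   0.   ] turn -0.0
```

apply_moves([
  [0.1, 0, 0.003, 0, 0],
  [0.1, 0, 0.006, 0, 0],
  [0.1, 0, 0.006, 0, 0],
])

```text
clock: 10.7
tcp_pos: [0.5434, 0.0836, 0.0807]
ee_rot: [0.017, -0.706, 0.708, -0.02]
contact_force: [0.4, -0.9, -3.3]
finger_gap: 0.0396
```

```bash
python3 go.py .5437 .0836 .08 -87.05
```

```text
tcp [0.5434 0.0836 0.0807] zyaw -87.05 F [ 0.4 -0.9 -3.3] gap 0.0396 t 10.7 j [ 0.02  0.02  1.92 -0.    1.21  1.54]
mm [-0.3  0.7  0.1] frac [-0.002  0.004  0.   ] turn -0.0
```

apply_moves([
  [0.1, 0, 0.003, 0, 0],
  [0.1, 0, 0.005, 0, 0],
  [0.1, 0, 0.005, 0, 0],
])

```text
clock: 11.08
tcp_pos: [0.5435, 0.0836, 0.0801]
ee_rot: [0.017, -0.706, 0.708, -0.02]
contact_force: [-0.6, 0.1, 0.7]
finger_gap: 0.0396
```

```bash
python3 go.py .5437 .0836 .079 -87.05
```

```text
tcp [0.5435 0.0836 0.0801] zyaw -87.05 F [-0.6  0.1  0.7] gap 0.0396 t 11.075 j [ 0.02  0.02  1.92 -0.    1.21  1.54]
mm [-0.2  1.1  0.1] frac [-0.001  0.006  0.   ] turn -0.0
```

Fz went from −3.3 to +0.7 N at an underside height of about 41 mm, so it is resting on the follower. Release.

apply_moves([
  [0.6, 0, 0, 0, 0],
  [0.7, 0, 0, 0, 0],
  [0.7, 0, 0, 0, 0],
  [0.7, 0, 0, 0, 0],
  [0.7, 0, 0, 0, 0],
])

```text
clock: 11.7
tcp_pos: [0.5435, 0.0836, 0.0801]
ee_rot: [0.017, -0.706, 0.708, -0.02]
contact_force: [-0.4, 0.3, 0.4]
finger_gap: 0.0599
```

```bash
python3 go.py .5437 .0836 .25 -87.05
```

```text
tcp [0.5435 0.0836 0.0801] zyaw -87.05 F [-0.4  0.3  0.4] gap 0.0599 t 11.7 j [ 0.02  0.02  1.92 -0.    1.21  1.54]
mm [  -0.9 -169.9    0.6] frac [-0.004 -0.849  0.003] turn -0.0
```

apply_moves([
  [0.7, 0, -0.1, 0, 0],
  [0.7, 0, -0.35, 0, 0],
  [0.7, 0, -0.6, 0, 0],
  [0.7, 0.1, -0.85, 0, 0],
  [0.7, 0.35, -1, 0, -0.1],
  [0.7, 0.5, -1, 0, -0.3],
  [0.7, 0.5, -1, 0, -0.5],
  [0.7, 0.5, -1, 0, -0.6],
])

```text
clock: 12.7
tcp_pos: [0.4425, 0.0791, 0.2818]
ee_rot: [0.235, -0.664, 0.668, -0.24]
contact_force: [-0.2, -0.0, 0.2]
finger_gap: 0.0598
```

```bash
python3 go.py .44 .08 .3 2.95; python3 - <<'E'
from rig import optics
import cv2,json
for n in ["wrist","top","side"]:
    c=optics.camera(n);cv2.imwrite(f"pics/{n}4.png",c["frame"])
    if n=="wrist":print(c["xyz"],c["orientation"])
    if n=="top":cv2.imwrite("pics/t4c.png",cv2.resize(c["frame"][200:330,240:340],None,fx=4.5,fy=4.5))
    if n=="side":cv2.imwrite("pics/s4c.png",cv2.resize(c["frame"][170:330,260:380],None,fx=5,fy=3.7*5/5))
E
```

```text
tcp [0.4425 0.0791 0.2818] zyaw -50.75 F [-0.2 -0.   0.2] gap 0.0598 t 12.7 j [ 0.01 -0.42  1.94 -0.    1.61  0.9 ]
mm [  1.3 -18.3  -2.2] frac [ 0.007 -0.091 -0.011] turn -0.895
[0.49196303 0.12026052 0.42561558] [-0.11861904  0.05197714 -0.42526601  0.89575483]
```

View pics/side4.png

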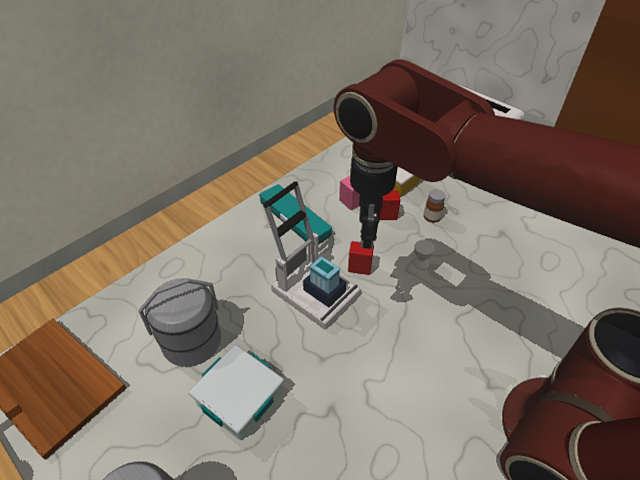

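View pics/t4c.png

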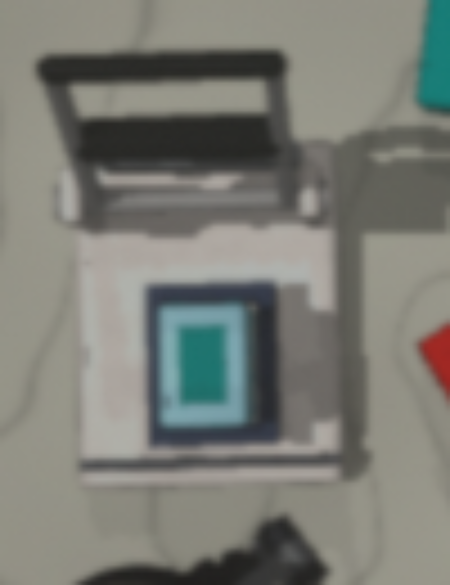

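View pics/wrist4.png

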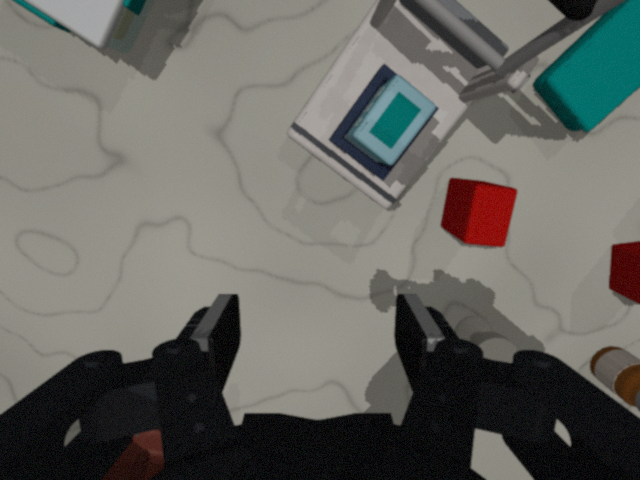

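The top crop shows the cartridge standing upright inside the navy block, and the side view agrees. Now I locate the bar from both views.

```bash
python3 - <<'E'
from h import *
from rig import optics
from scipy.optimize import least_squares
T=optics.camera("top");S=optics.camera("side")
t=lambda u,v:(240+u/4.5-.4,200+v/4.5-.4)
s=lambda u,v:(250+u/3.75-.4,175+v/3.75-.4)
th=np.radians(2.95);c,sn=np.cos(th),np.sin(th)
def W(x,y,z,y0): y=y+y0; return [.5427+c*x-sn*y,.0816+sn*x+c*y,z]
def bar(a,y0,dx,r=.15): return W(.075-r*np.cos(a)+dx,0,.118+r*np.sin(a),y0)
obs=[(T,.15,t(162,66)),(S,.15,s(114,72)),(T,.075,t(179,138)),(S,.075,s(157,183))]
f=least_squares(lambda p:np.ravel([proj(C,bar(p[0],p[1],p[2],r))[0]-px for C,r,px in obs]),[1.75,0,0])
print(f.x,f.fun.round(1));print("bar",np.round(bar(*f.x),4), "hinge",np.round(W(.075+f.x[2],0,.118,f.x[1]),4))
E
```

```text
[ 1.90265208  0.0042453  -0.00414276] [ 0.1 -0.6  0.8 -0.2 -0.3  0.8 -0.8 -0.2]
bar [0.662  0.092  0.2598] hinge [0.6132 0.0895 0.118 ]
```

apply_moves([
  [0.85, 0, -0.1, 0, -0.17],
  [0.85, 0, -0.19, 0, -0.34],
  [0.85, 0, -0.19, 0, -0.5],
  [0.85, 0, -0.19, 0, -0.67],
  [0.85, 0, -0.19, 0, -0.84],
  [0.85, 0, -0.19, 0, -0.9],
  [0.85, 0, -0.19, 0, -0.9],
])

```text
clock: 13.82
tcp_pos: [0.4427, 0.0792, 0.3186]
ee_rot: [-0.511, 0.486, -0.49, 0.512]
contact_force: [0.3, 0.9, -0.3]
finger_gap: 0.0724
```

```bash
python3 go.py .663 .092 .32 2.95
```

```text
tcp [0.4427 0.0792 0.3186] zyaw 2.72 F [ 0.3  0.9 -0.3] gap 0.0724 t 13.825 j [ 0.01 -0.42  1.88 -0.    1.67 -0.03]
mm [-2.400e+00 -2.000e-01  2.207e+02] frac [-1.200e-02 -1.000e-03  1.103e+00] turn -0.004
```

apply_moves([
  [0.85, 0, 0, 0.3, 0],
  [0.85, 0, 0, 0.6, 0],
  [0.85, -0.01, 0, 0.8, 0],
  [0.85, -0.01, 0, 0.9, 0],
  [0.85, -0.01, 0, 0.95, 0],
  [0.85, -0.01, 0, 0.95, 0],
])

```text
clock: 14.58
tcp_pos: [0.6324, 0.0902, 0.3194]
ee_rot: [-0.511, 0.486, -0.49, 0.512]
contact_force: [0.4, 0.7, 0.4]
finger_gap: 0.0728
```

```bash
python3 go.py .663 .092 .241 2.95; python3 - <<'E'
from rig import optics
import cv2,json
for n in ["wrist","side"]:
    c=optics.camera(n);cv2.imwrite(f"pics/{n}5.png",c["frame"])
    if n=="side":cv2.imwrite("pics/s5c.png",cv2.resize(c["frame"][120:330,230:400],None,fx=3.5,fy=2.8))
E
```

```text
tcp [0.6324 0.0902 0.3194] zyaw 2.67 F [0.4 0.7 0.4] gap 0.0728 t 14.575 j [ 0.03  0.05  1.48 -0.    1.62 -0.02]
mm [-0.7 78.6 30.3] frac [-0.003  0.393  0.151] turn -0.005
```

View pics/s5c.png

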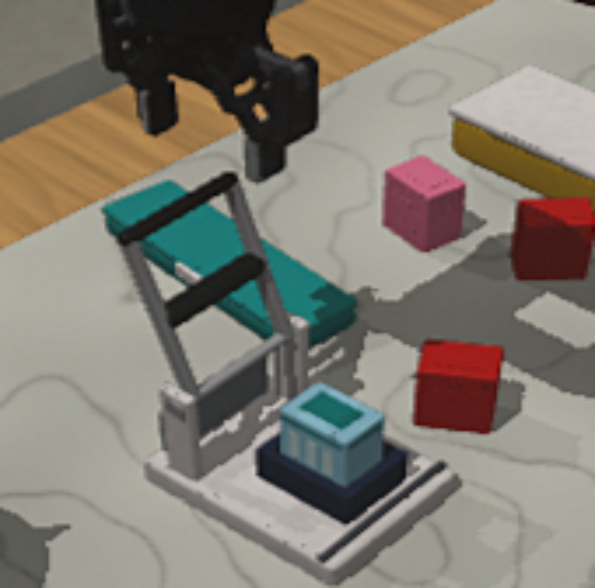

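View pics/wrist5.png

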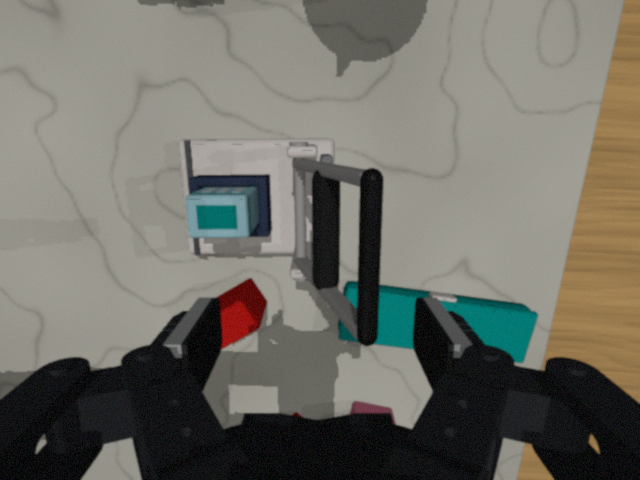

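```bash
python3 - <<'E'
from h import *
from rig import optics
c=optics.camera("wrist")
for uv in [(370,172),(368,343),(370,257)]: print(ray(c,*uv,.26).round(4))
E
```

```text
[0.6568 0.1398 0.26  ]
[0.6638 0.0416 0.26  ]
[0.6606 0.094  0.26  ]
```

apply_moves([
  [0.85, 0, 0, 0.14, 0],
  [0.85, 0, 0.05, 0.14, 0],
  [0.85, 0, 0.2, 0.14, 0],
  [0.85, 0, 0.33, 0.14, 0],
  [0.85, 0, 0.39, 0.14, 0],
  [0.85, 0, 0.39, 0.14, 0],
])

```text
clock: 15.48
tcp_pos: [0.6591, 0.0913, 0.2411]
ee_rot: [-0.512, 0.486, -0.49, 0.512]
contact_force: [0.5, -0.0, -0.3]
finger_gap: 0.0724
```

```bash
python3 go.py .66 .092 .241 2.95; python3 - <<'E'
from rig import optics
import cv2,json
for n in ["wrist","side"]:
    c=optics.camera(n);cv2.imwrite(f"pics/{n}6.png",c["frame"])
    if n=="side":cv2.imwrite("pics/s6c.png",cv2.resize(c["frame"][120:330,230:400],None,fx=3.5,fy=2.8))
E
```

```text
tcp [0.6591 0.0913 0.2411] zyaw 2.7 F [ 0.5 -0.  -0.3] gap 0.0724 t 15.475 j [ 0.03  0.14  1.5  -0.    1.49 -0.02]
mm [-0.7  0.1  0.9] frac [-0.003  0.001  0.005] turn -0.004
```

View pics/s6c.png

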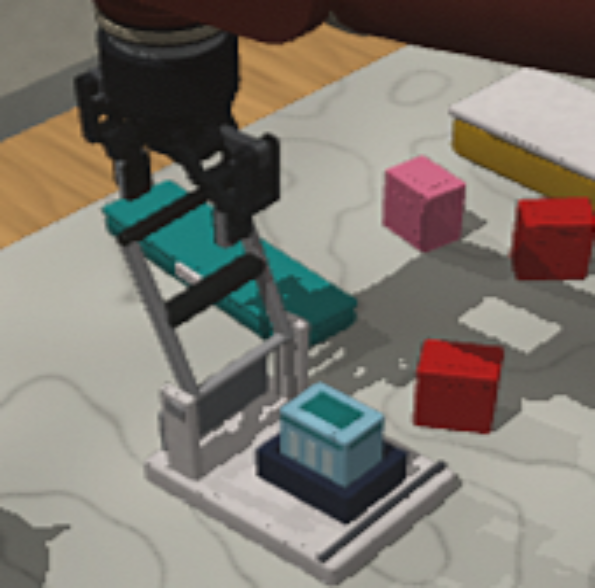

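View pics/wrist6.png

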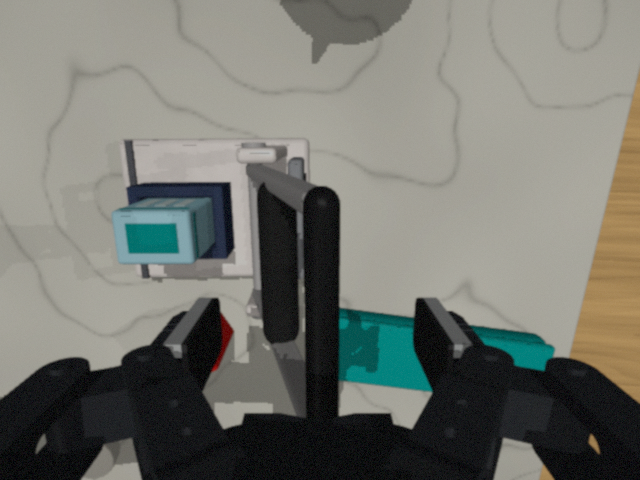

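The bar is between the fingers in both views. Pinch it lightly.

apply_moves([
  [0.05, 0, 0, 0.004, 0],
  [0.05, 0, 0, 0.004, 0],
  [0.05, 0, 0, 0.004, 0],
  [0.05, 0, 0, 0.004, 0],
  [0.05, 0, 0, 0.004, 0],
  [0.05, 0, 0, 0.004, 0],
  [0.05, 0, 0, 0.004, 0],
], squeeze=20)

```text
clock: 16.45
tcp_pos: [0.6614, 0.0914, 0.2439]
ee_rot: [-0.51, 0.485, -0.491, 0.513]
contact_force: [-0.4, 0.3, 1.3]
finger_gap: 0.0112
```

```bash
python3 go.py .66 .092 .241 2.95; python3 - <<'E'
from rig import optics
import cv2,json
for n in ["wrist","side"]:
    c=optics.camera(n);cv2.imwrite(f"pics/{n}7.png",c["frame"])
    if n=="side":cv2.imwrite("pics/s7c.png",cv2.resize(c["frame"][150:270,240:340],None,fx=6,fy=5))
E
```

```text
tcp [0.6614 0.0914 0.2439] zyaw 2.7 F [-0.4  0.3  1.3] gap 0.0112 t 16.45 j [ 0.03  0.14  1.5  -0.    1.5  -0.02]
mm [-0.7  2.8 -1.4] frac [-0.003  0.014 -0.007] turn -0.004
```

View pics/s7c.png

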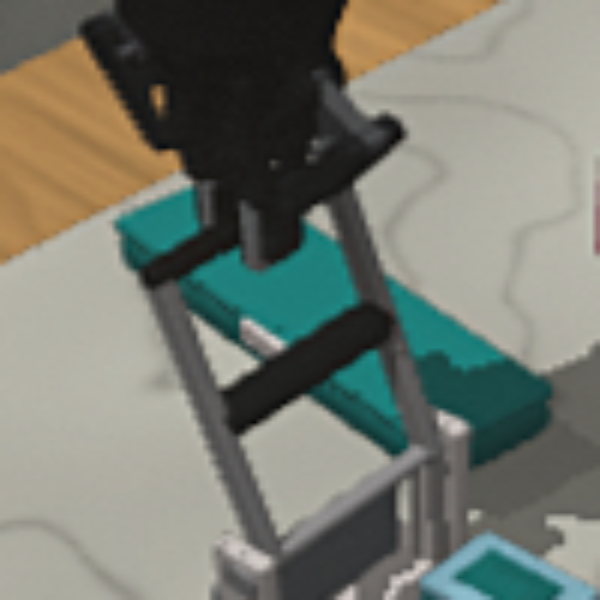

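```bash
cat > arc.py <<'E'
import numpy as np,sys
a0,a1,n=float(sys.argv[1]),float(sys.argv[2]),int(sys.argv[3])
a=np.linspace(a0,a1,n+1)[1:]
for q in a: print(round(q,3),"y",round(-.15*(np.sin(q)-np.sin(a0))/.2,3),"z",round(-.15*(np.cos(q)-np.cos(a0))/.2,3))
E
python3 arc.py 1.864 1.2 8
```

```text
1.781 y -0.015 z -0.06
1.698 y -0.026 z -0.122
1.615 y -0.031 z -0.184
1.532 y -0.031 z -0.246
1.449 y -0.026 z -0.308
1.366 y -0.016 z -0.369
1.283 y -0.001 z -0.43
1.2 y 0.019 z -0.489
```

apply_moves([
  [0.05, 0, -0.015, -0.06, 0],
  [0.05, 0, -0.026, -0.122, 0],
  [0.05, 0, -0.031, -0.184, 0],
  [0.05, 0, -0.031, -0.246, 0],
  [0.05, 0, -0.026, -0.308, 0],
  [0.05, 0, -0.016, -0.369, 0],
  [0.05, 0, 0, -0.43, 0],
  [0.05, 0, 0.019, -0.489, 0],
])

```text
clock: 17.55
tcp_pos: [0.5625, 0.0862, 0.2386]
ee_rot: [-0.511, 0.485, -0.491, 0.512]
contact_force: [3.7, -4.4, 0.8]
finger_gap: 0.0108
```

```bash
python3 go.py .66 .092 .241 2.95; python3 - <<'E'
from rig import optics
import cv2,json
for n in ["side"]:
    c=optics.camera(n);cv2.imwrite("pics/s8c.png",cv2.resize(c["frame"][150:330,230:380],None,fx=4,fy=3.3))
E
python3 arc.py 1.2 .6 8
```

```text
tcp [0.5625 0.0862 0.2386] zyaw 2.69 F [ 3.7 -4.4  0.8] gap 0.0108 t 17.55 j [ 0.02 -0.09  1.74 -0.    1.48 -0.02]
mm [-1.2 -1.8 97.6] frac [-0.006 -0.009  0.488] turn -0.004
1.125 y 0.022 z -0.052
1.05 y 0.048 z -0.101
0.975 y 0.078 z -0.149
0.9 y 0.112 z -0.194
0.825 y 0.148 z -0.237
0.75 y 0.188 z -0.277
0.675 y 0.23 z -0.314
0.6 y 0.276 z -0.347
```

View pics/s8c.png

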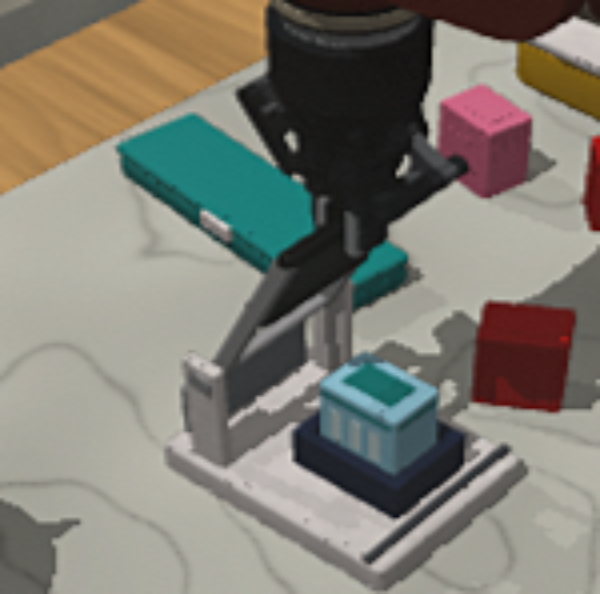

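apply_moves([
  [0.05, 0.003, 0.022, -0.052, 0],
  [0.05, 0.005, 0.048, -0.101, 0],
  [0.05, 0.006, 0.078, -0.149, 0],
  [0.05, 0.006, 0.112, -0.194, 0],
  [0.05, 0.006, 0.148, -0.237, 0],
  [0.05, 0.006, 0.188, -0.277, 0],
  [0.05, 0.006, 0.23, -0.314, 0],
  [0.05, 0.006, 0.276, -0.347, 0],
])

```text
clock: 18.6
tcp_pos: [0.4913, 0.0822, 0.1818]
ee_rot: [-0.511, 0.486, -0.49, 0.512]
contact_force: [2.7, 4.9, 0.1]
finger_gap: 0.011
```

```bash
python3 go.py .66 .092 .241 2.95; python3 arc.py .6 .25 6
```

```text
tcp [0.4913 0.0822 0.1818] zyaw 2.72 F [2.7 4.9 0.1] gap 0.011 t 18.6 j [ 0.02 -0.22  1.96 -0.    1.41 -0.03]
mm [ -1.6 -58.6 169.2] frac [-0.008 -0.293  0.846] turn -0.004
0.542 y 0.037 z -0.024
0.483 y 0.075 z -0.045
0.425 y 0.114 z -0.064
0.367 y 0.155 z -0.081
0.308 y 0.196 z -0.096
0.25 y 0.238 z -0.108
```

```bash
python3 arc.py .58 .2 6
```

```text
0.517 y 0.041 z -0.025
0.453 y 0.083 z -0.047
0.39 y 0.126 z -0.066
0.327 y 0.17 z -0.083
0.263 y 0.216 z -0.097
0.2 y 0.262 z -0.108
```

apply_moves([
  [0.05, -0.002, 0.041, -0.025, 0],
  [0.05, -0.003, 0.083, -0.047, 0],
  [0.05, -0.003, 0.126, -0.066, 0],
  [0.05, -0.003, 0.17, -0.083, 0],
  [0.05, -0.003, 0.216, -0.097, 0],
  [0.05, -0.003, 0.25, -0.106, 0],
  [0.05, -0.003, 0.25, -0.106, 0],
])

```text
clock: 19.48
tcp_pos: [0.4704, 0.0813, 0.1305]
ee_rot: [-0.511, 0.486, -0.49, 0.512]
contact_force: [7.5, -2.8, -4.5]
finger_gap: 0.0109
```

```bash
python3 go.py .66 .092 .241 2.95; python3 - <<'E'
from rig import optics
import cv2,json
c=optics.camera("side");cv2.imwrite("pics/s9c.png",cv2.resize(c["frame"][200:330,260:380],None,fx=5,fy=4.5))
E
```

```text
tcp [0.4704 0.0813 0.1305] zyaw 2.71 F [ 7.5 -2.8 -4.5] gap 0.0109 t 19.475 j [ 0.02 -0.23  2.05 -0.    1.32 -0.03]
mm [  -1.4 -109.7  190.4] frac [-0.007 -0.548  0.952] turn -0.004
```

View pics/s9c.png

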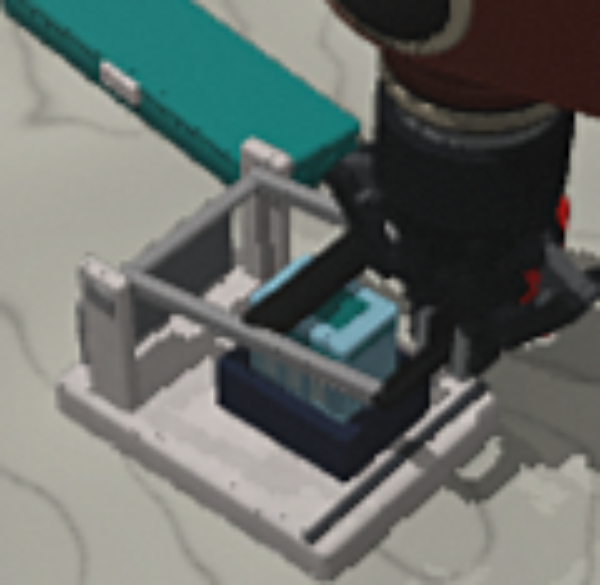

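apply_moves([
  [0.05, 0, 0.01, 0.004, 0],
  [0.05, 0, 0.025, 0.003, 0],
  [0.05, 0, 0.04, 0.001, 0],
  [0.05, 0, 0.05, 0, 0],
  [0.05, 0, 0.05, 0, 0],
])

```text
clock: 20.15
tcp_pos: [0.4689, 0.0812, 0.1192]
ee_rot: [0.513, -0.487, 0.489, -0.511]
contact_force: [-5.5, -1.5, 0.2]
finger_gap: 0.0112
```

```bash
python3 go.py .66 .092 .241 2.95
```

```text
tcp [0.4689 0.0812 0.1192] zyaw 2.72 F [-5.5 -1.5  0.2] gap 0.0112 t 20.15 j [ 0.02 -0.22  2.06 -0.    1.3  -0.03]
mm [  -1.3 -121.7  191.4] frac [-0.006 -0.609  0.957] turn -0.004
```

apply_moves([
  [0.05, 0, 0.005, -0.003, 0],
  [0.05, 0, 0.01, -0.004, 0],
  [0.05, 0, 0.015, -0.005, 0],
  [0.05, 0, 0.02, -0.006, 0],
])

```text
clock: 20.65
tcp_pos: [0.4687, 0.0812, 0.1168]
ee_rot: [0.512, -0.486, 0.49, -0.511]
contact_force: [-3.0, -1.4, 6.7]
finger_gap: 0.0111
```

```bash
python3 go.py .66 .092 .1003 2.95
```

```text
tcp [0.4687 0.0812 0.1168] zyaw 2.72 F [-3.  -1.4  6.7] gap 0.0111 t 20.65 j [ 0.02 -0.22  2.06 -0.    1.29 -0.03]
mm [ -1.8  17.  191.6] frac [-0.009  0.085  0.958] turn -0.004
```

apply_moves([
  [0.05, 0, 0.008, -0.001, 0],
  [0.05, 0, 0.016, -0.001, 0],
  [0.05, 0, 0.022, -0.002, 0],
  [0.05, 0, 0.028, -0.002, 0],
  [0.05, 0, 0.034, -0.002, 0],
])

```text
clock: 21.28
tcp_pos: [0.4683, 0.0812, 0.1109]
ee_rot: [0.512, -0.487, 0.489, -0.511]
contact_force: [-5.9, -1.3, 7.8]
finger_gap: 0.0109
```

```bash
python3 go.py .66 .092 .1003 2.95
```

```text
tcp [0.4683 0.0812 0.1109] zyaw 2.72 F [-5.9 -1.3  7.8] gap 0.0109 t 21.275 j [ 0.02 -0.21  2.07 -0.    1.28 -0.03]
mm [ -1.7  11.  192. ] frac [-0.009  0.055  0.96 ] turn -0.004
```

Follower is yielding at about 8 N on the bar. Continue.

apply_moves([
  [0.05, 0, 0.01, -0.003, 0],
  [0.05, 0, 0.018, -0.004, 0],
  [0.05, 0, 0.024, -0.005, 0],
  [0.05, 0, 0.03, -0.005, 0],
  [0.05, 0, 0.036, -0.005, 0],
])

```text
clock: 21.9
tcp_pos: [0.4681, 0.0812, 0.105]
ee_rot: [-0.512, 0.486, -0.49, 0.512]
contact_force: [-4.7, -2.3, 8.2]
finger_gap: 0.0115
```

```bash
python3 go.py .66 .092 .1003 2.95
```

```text
tcp [0.4681 0.0812 0.105 ] zyaw 2.73 F [-4.7 -2.3  8.2] gap 0.0115 t 21.9 j [ 0.02 -0.2   2.07 -0.    1.27 -0.03]
mm [ -1.7   5.4 192.2] frac [-0.009  0.027  0.961] turn -0.004
```

apply_moves([
  [0.05, 0, 0.01, -0.002, 0],
  [0.05, 0, 0.016, -0.003, 0],
  [0.05, 0, 0.022, -0.003, 0],
  [0.05, 0, 0.026, -0.003, 0],
])

```text
clock: 22.4
tcp_pos: [0.468, 0.0812, 0.1014]
ee_rot: [-0.512, 0.486, -0.49, 0.512]
contact_force: [-6.7, -2.0, 11.0]
finger_gap: 0.0108
```

```bash
python3 go.py .66 .092 .1003 2.95
```

```text
tcp [0.468  0.0812 0.1014] zyaw 2.74 F [-6.7 -2.  11. ] gap 0.0108 t 22.4 j [ 0.02 -0.2   2.08 -0.    1.26 -0.03]
mm [ -1.7   1.9 192.3] frac [-0.008  0.01   0.961] turn -0.004
```

apply_moves([
  [0.05, 0, 0.01, -0.002, 0],
  [0.05, 0, 0.016, -0.003, 0],
  [0.05, 0, 0.02, -0.003, 0],
  [0.05, 0, 0.02, -0.003, 0],
])

```text
clock: 22.9
tcp_pos: [0.4681, 0.0812, 0.1006]
ee_rot: [-0.512, 0.486, -0.49, 0.512]
contact_force: [-11.0, -2.3, 18.3]
finger_gap: 0.0111
```

```bash
python3 go.py .66 .092 .1003 2.95;python3 - <<'E'
from rig import optics
import cv2,json
c=optics.camera("side");cv2.imwrite("pics/s10c.png",cv2.resize(c["frame"][200:330,260:380],None,fx=5,fy=4.5))
E
```

```text
tcp [0.4681 0.0812 0.1006] zyaw 2.76 F [-11.   -2.3  18.3] gap 0.0111 t 22.9 j [ 0.02 -0.2   2.08 -0.    1.26 -0.03]
mm [ -1.6   1.2 192.2] frac [-0.008  0.006  0.961] turn -0.003
```

View pics/s10c.png

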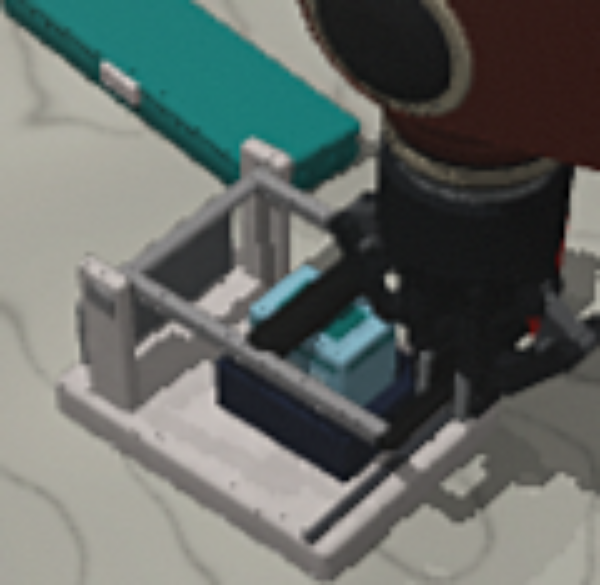

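Motion has stopped with force rising to 18 N at bar height 118 mm (a≈0), so it is at the end stop. Release and go straight up.

apply_moves([
  [0.2, 0, 0, 0, 0],
  [0.4, 0, 0, 0, 0],
  [0.4, 0, 0, 0, 0],
  [0.4, 0, 0, 0, 0],
  [0.4, 0, -0.05, 0, 0],
  [0.4, 0, -0.2, 0, 0],
  [0.4, 0, -0.4, 0, 0],
  [0.4, 0, -0.6, 0, 0],
])

```text
clock: 23.95
tcp_pos: [0.4674, 0.0816, 0.2224]
ee_rot: [-0.511, 0.486, -0.49, 0.512]
contact_force: [1.1, -0.1, 0.0]
finger_gap: 0.0343
```

apply_moves([
  [0.4, 0, -0.2, -0.2, 0],
  [0.4, 0, -0.2, -0.4, 0],
  [0.4, 0, -0.2, -0.4, 0],
])

```text
clock: 24.32
tcp_pos: [0.3865, 0.0781, 0.2635]
ee_rot: [-0.511, 0.484, -0.491, 0.513]
contact_force: [0.4, -0.4, 0.1]
finger_gap: 0.0342
```

```bash
python3 go.py .66 .092 .1003 2.95;python3 - <<'E'
from rig import optics
import cv2,json
c=optics.camera("side");cv2.imwrite("pics/side11.png",c["frame"]);cv2.imwrite("pics/s11c.png",cv2.resize(c["frame"][210:330,260:380],None,fx=5,fy=5))
c=optics.camera("top");cv2.imwrite("pics/top11.png",c["frame"])
E
```

```text
tcp [0.3865 0.0781 0.2635] zyaw 2.76 F [ 0.4 -0.4  0.1] gap 0.0342 t 24.325 j [ 0.01 -0.57  2.07 -0.    1.63 -0.04]
mm [ -1.4 165.7 272.4] frac [-0.007  0.828  1.362] turn -0.003
```

View pics/s11c.png

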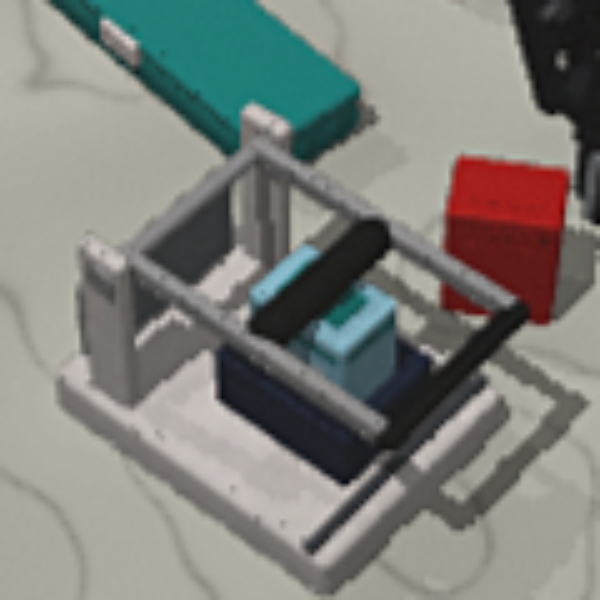

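View pics/top11.png

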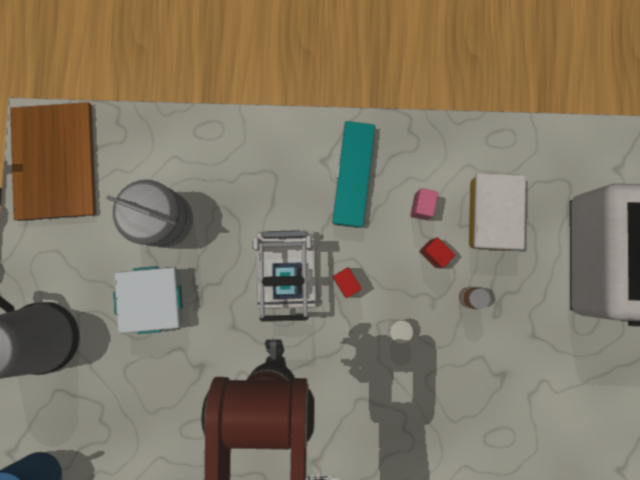

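```bash
python3 - <<'E'
from h import *
from rig import optics
S=optics.camera("side")
th=np.radians(2.95);c,sn=np.cos(th),np.sin(th)
for r,o in((.15,(260+452/5-.4,210+374/5-.4)),(.075,(260+320/5-.4,210+279/5-.4))):
  print("obs",o)
  for a in(-.03,0,.03,.06,.1):
    x=.075-r*np.cos(a);y=.004
    print(r,a,proj(S,[.5427+c*x-sn*y,.0816+sn*x+c*y,.118+r*np.sin(a)]).round(1))
E
```

```text
obs (350.0, 284.40000000000003)
0.15 -0.03 [[350.6 285. ]]
0.15 0 [[350.7 283.7]]
0.15 0.03 [[350.8 282.4]]
0.15 0.06 [[350.8 281. ]]
0.15 0.1 [[350.8 279.1]]
obs (323.6, 265.40000000000003)
0.075 -0.03 [[323.8 266.7]]
0.075 0 [[323.8 266.1]]
0.075 0.03 [[323.8 265.4]]
0.075 0.06 [[323.8 264.7]]
0.075 0.1 [[323.7 263.8]]
```

```bash
python3 -c "
from rig import workorder;print(workorder.close_job())"
```

```text
the job is handed in; nothing more can be done
None
```

I stood the ice-blue cartridge in the dock's socket, let go of it, then swung the clamp down to drive it home. The clamp is shut, and I handed the job in at about 24 s. No verdict was reported.

- **Placing:** The socket sat about 4 mm to the −y side of the dock's mark. The cartridge went in with no rim contact force and rested on the follower at about 41 mm. I let go there, with the clamp still upright.
- **Clamping:** I pinched the grip bar and swung it down. The follower gave way at about 8 N on the bar. I stopped when the motion stopped and the force reached 18 N, which I estimate as about 32 N on the cartridge.
- **Last checks:** The arm's position put the bar at about 118 mm, so the clamp angle is near 0. After letting go, the side camera gave about −0.015 rad from the bar and about +0.03 rad from the roller. Both are within limits, but they disagree by about 1 px, and +0.03 rad is close to the 0.035 limit.
- **Not measured:** I did not measure the cartridge's final height on its own; it follows from the end-stop force and the bar height.
- **Surroundings:** The top view shows everything else where it was, and the arm is clear and touching nothing.

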